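Draw a jig cylinder's rod to its paint mark and hold it for inspection

ROBOT

A 6-joint arm with a two-finger parallel gripper is mounted at the origin on the work surface. World frame = base frame: x ahead of the robot, y to its left, z up, the work surface at z = 0. Lengths are in mm, angles in degrees, forces in N, time in s.
With the tool pointing down it reaches from about 250 to 775 mm from the base axis. Payload 4 kg.
Tool frame: the origin (TCP) lies on the centre line of the jaws, within the pads' length; the fingertips stand ctrl.tips_ahead ahead of it and the grasp point (between the pads) lies 6 mm ahead of it (ctrl.tips_ahead is the distance from the TCP to the fingertips, in mm); z points along the fingers, x is the direction in which the jaws open and shut, and the axes are right-handed (so a half turn about z gives the same grasp; the last joint's range is limited). The gripper opens to 85 mm and grips with 20 to 120 N. Pads are 22 mm wide; open, the fingers measure 114 mm over their backs; the gripper's body (76 mm by 85 mm) begins 54 mm behind the grasp point. The pads swing forward as they close: fully open they stand 13 mm farther back than shut.
Start: joints at [-76.209, 4.996, 78.535, -0, 96.463, -5.907], TCP at [185.384, -517.83, 256.341] pointing down, gripper open.
Joint ranges: [-177.83, 177.83], [-43.37, 116.18], [15.69, 146.23], [-61.86, 241.86], [9.47, 152.12], [-147.06, 147.06]. Speed limits (degrees/s): [159.86, 159.86, 180, 180, 180, 180].

INTERFACE

Orientations are given as [roll, pitch, yaw] about the fixed x, y, z axes, in that order (R = Rz(yaw) Ry(pitch) Rx(roll)).
In Python, from rig import ctrl, camera, calibration gives the robot as it stands. The module is installed in compiled form; this text tells all that it offers.
- The arm moves only by the tool move_arm, never from a script. Its argument "targets" is a list of rows, each an object with "linear": the shift along the tool's x, y, z in m, a list of three; "dr": the turn, a rotation vector about the tool's x, y, z in rad, a list of three; "hand": the opening, from -1 (shut) to 1 (fully open), so that 0 is half open. In form: [{"linear": [dx, dy, dz], "dr": [wx, wy, wz], "hand": hand}, ...]. A call has 1 to 12 rows; each row shifts and turns the commanded pose from where the row before left it, along the tool's axes as they then stand; what a row does not reach is not made up. A row lasts 1/12 s, in which the tool goes at most 41.7 mm and 7.16 degrees, less where a joint would pass 70% of its speed; a pose out of reach is approached as far as the arm can. A call with a gripper value outside its range is refused whole. The fingers move at their own pace and stop on an object; "force" is the grip in N (left out, the last holds). Time passes only in rows, so rows that do not move let the fingers close. It gives the time, the measured TCP pose, the force and the opening at its end, in the units of the state.
- ctrl.read_state(): the state, without advancing time (a new reading comes with each control period).
- camera(name): name is "scene" or "top"; returns the picture (384x512x3 uint8, blue, green, red); there is no depth.
- calibration(name): a dict with "vfov" (degrees; the focal length in pixels is half the picture's height over the tangent of half this angle, whatever the lens; pixels are square), "cx", "cy" (the principal point, pixels), "k1" (the pictures are not rectified: a ray, as slopes to the right and down, at radius r is drawn at 1 + k1 r^2 times it, then the intrinsics apply), "camera_from_world" (4x4, takes a point from world to camera coordinates). Camera axes: x right, y down, z forward; pixel columns grow to the right and rows downward; lengths in mm; the calibration is good to about 2 mm. A picture is of the moment at which its call begins. calibration takes no time and is no camera call.
- ctrl.hand_in(): hands the job in, once; it reports no verdict.
The state is a dict: "t": time; "joint_positions": joint angles; "joint_vel": joint speeds; "joint_torque": joint torques, N m; "eef_pos": TCP position; "tool_rot": TCP orientation; "wrist_force": force on the tool from outside, world axes, zero at the start; "moment": the same for the moment, N m; "finger_gap": finger opening in mm.
Only numpy, scipy, OpenCV 4.12 (cv2) and the standard library are available. Lean on these libraries where they do the work, as an engineer would, in place of code of your own. Each camera call takes 0.05 s, during which the arm holds its last target.

TASK

The spring-return air cylinder off the welding jig lies in its two open saddles: press both yellow saddle straps down until their spring catches snap over them, so that the cylinder is held. Then take the rod by its eye and draw it straight out, without forcing it sideways, until the whole yellow paint band has come out of the brass gland, with no more than about 20 mm of bare rod showing behind the band. Finish while still holding the rod there, steady against its spring, so that the marked spot can be inspected: do not let go, and leave the tools on the bench where they are.

Things in the scene. Friction and masses are not known exactly. Their poses are not given: they have to be found in the camera images.
- stand: Stand fixed to the slatted bench: grey plate 130 x 210 x 10 mm with two blue U-shaped saddles 30 mm long, 73 mm either side of its middle. Origin on the bench under the middle; y axis = direction of the cylinder (the rod comes out towards +y), x axis across it from strap hinges to catches, z up. Place varies, yaw up to 0.3 rad. The cylinder axis runs over the origin, 75 mm above the bench.
- strap_rear (a joint): Yellow strap on the rear saddle (farther from the eye): 0 = shut under its catch, grows as it lifts; starts open at 0.35 to 0.65 rad and stays where put (stiff hinge). Flat plate 30 mm wide (along the cylinder), 6 mm thick; hinge pin 46 mm to the -x side of the cylinder axis, 104 mm above the bench; lip 56 mm to the +x side. Pressed down from above, it shuts on to a firm stop.
- strap_front (a joint): The same for the strap on the front saddle (nearer to the rod's eye).
- catch_rear (a joint): Spring catch of the rear strap: steel arm with red tab on the +x side, 52 to 75 mm from the cylinder axis, top 130 mm above the bench. 0 at rest, grows as the strap's lip pushes it aside, back to 0 when it has snapped over the lip. The lip meets it at 0.14 rad of strap opening and is past it below about 0.03; pressing the strap past it over the cylinder axis or up to 25 mm to +x of it takes about 4 to 8 N.
- catch_front (a joint): The same for the catch of the front strap.
- strap_rear_top (a point): Point on the upper face of the rear strap, 46 mm from the hinge pin; it moves with the strap. When shut it is straight over the cylinder axis, 107 mm above the bench, 73 mm behind the stand's middle.
- strap_front_top (a point): The same point on the front strap; when shut 107 mm above the bench, 73 mm ahead of the stand's middle.
- barrel: Barrel of the cylinder, lying loose in the saddles: aluminium tube 50 mm across, 180 mm long between two dark heads 58 mm across; about 0.85 kg. Origin on its axis at mid-length, y axis along it towards the gland. The saddles sit between the heads with 2 mm play, so it shifts up to 2 mm when the rod is pulled.
- gland (a point): Centre of the outer face of the brass gland (36 mm across) from which the rod comes out: on the bore's axis, 125 mm from the barrel's middle. Its y axis points out along the rod. The bore leaves the rod 0.8 mm of play all round.
- rod: Bright piston rod, 20 mm diameter, 0.45 kg, with a dark welded eye at its end. Origin at the eye's centre, y axis outward along the rod. The eye is a ring 40 mm across with a 21 mm hole; its two flat faces, 25 mm apart, stand upright facing the stand's +x and -x: take these from above. Home: eye centre 45 mm outside the gland face, 74 mm above the bench. Travel 130 mm in all.
- band (a point): Centre of the yellow paint band round the rod, 12 mm wide, 114 mm inward of the eye's centre: hidden 69 mm inside the gland face while the rod is home, so the rod must be drawn 75 to 95 mm. The return spring pulls home with 5 N at first and 10 N when drawn so far, plus a few newtons of friction, more if loaded sideways; let go, the rod springs back.
- wire_brush: Wire brush with a wooden handle, 260 mm long, 36 mm wide, 34 mm high, origin on the bench under its middle. To be left alone.
- chipping_hammer: Chipping hammer with a coil-spring grip, 275 mm long, head 155 mm across, 25 mm high, origin on the bench under its middle. To be left alone.
- grinding_disc: Loose grinding disc, 115 mm diameter, 7 mm thick, lying flat, origin under its centre. To be left alone.
- angle_grinder: Angle grinder with a green body, about 300 mm long, 80 mm high, side handle; origin under the centre of its disc, body along +x. To be left alone.

How it is judged (in metres and radians):
On the way, in this order (a step that is already met when the one before it is completed fails the run):
1. both saddle straps are shut under their catches (value of joint each of strap_rear, strap_front below 0.04 rad and value of joint each of catch_rear, catch_front below 0.03 rad), for 0.3 s.
2. the rod is drawn to its mark and held by the fingers, with both straps still shut (all of step 1 and y of band in the frame of gland between 0.004 and 0.029 m and contact force between the fingers and rod above 4 N), for 0.3 s.
At the end, for the whole second after the job is handed in: Both straps shut (within 0.04 rad), catches snapped back (0.03 rad); the yellow band's centre 4 to 29 mm outside the gland face (band clear of the gland, up to about 22 mm of rod behind it); the fingers hold the rod (over 4 N), still (under 10 mm/s); gland within 10 mm of its first place (all of step 2 and linear speed of rod below 0.01 m/s and distance of gland from where it was at the start of the episode below 0.01 m); the arm keeps its last pose, push and grip.
It fails at once if the wire brush is shifted by more than 30 mm (distance of wire_brush from where it was at the start of the episode above 0.03 m).
It fails at once if the chipping hammer is shifted by more than 30 mm (distance of chipping_hammer from where it was at the start of the episode above 0.03 m).
It fails at once if the grinding disc is shifted by more than 30 mm (distance of grinding_disc from where it was at the start of the episode above 0.03 m).
It fails at once if the angle grinder is shifted by more than 30 mm (distance of angle_grinder from where it was at the start of the episode above 0.03 m).
It fails at once if the rod is forced in its bore (more than 50 N between rod and barrel) (contact force between rod and barrel above 50 N).
It also fails if it takes over 48 s, if anything falls off the work surface, if the arm or the gripper's body presses on something with over 40 N, if the wrist force passes 120 N, or if a joint passes its speed limit or range.

## Working session

There is one attempt and no reset: what is moved stays moved. The work goes in short steps, Python scripts to look and compute and a tool call to move; the robot and the scene stay as the last step left them, time stands still between calls to the robot, and variables do not carry over. Pictures are saved under pics/ and viewed, and the job is handed in when it is done.

Besides the shell and the picture viewer there is one more tool, called after "Call:" by a JSON object that holds its "op" and its "data", one argument or row to a line. move_arm: Moves the arm, as the interface text tells. Its arguments: {"type":"object","properties":{"targets":{"type":"array"},"force":{"type":"number"}},"required":["targets"]}

```bash
mkdir -p pics; python3 - <<'E'
from rig import ctrl,camera,calibration
import cv2
print(ctrl.read_state(), ctrl.tips_ahead)
for n in("scene","top"):
    im=camera(n); cv2.imwrite(f"pics/{n}0.png",im); cv2.imwrite(f"pics/{n}0b.png",cv2.resize(im,(768,576),interpolation=cv2.INTER_CUBIC))
    print(calibration(n))
E
```

```text
{'t': 0.0, 'joint_positions': array([-7.62094391e+01,  5.04067378e+00,  7.86269624e+01,  3.16927604e-04,
        9.64648627e+01, -5.90699923e+00]), 'joint_vel': array([ 0.03140867,  0.11095047,  0.03242707,  0.02512224, -0.04939028,
       -0.01856266]), 'joint_torque': array([-5.69245276e-04, -3.51872671e+01, -3.13272500e+01, -1.91818544e-04,
        1.07044229e-02, -1.54621830e-05]), 'eef_pos': array([ 185.26843042, -517.3652743 ,  255.10452758]), 'tool_rot': array([-1.79986051e+02,  1.31762905e-01, -7.03023885e+01]), 'wrist_force': array([0.38270674, 0.47483711, 1.27332773]), 'moment': array([ 3.43175873e-03,  6.47423869e-05, -2.11387892e-02]), 'finger_gap': 85.34300473127719} 25.0
{'vfov': 50.51657158719327, 'cx': 252.1043209726939, 'cy': 188.22784835971896, 'k1': -0.06375109716187455, 'camera_from_world': array([[ 3.70155632e-01,  9.28969706e-01,  3.06818725e-04,
        -2.19964029e+02],
       [ 7.15766942e-01, -2.84992669e-01, -6.37539695e-01,
        -3.38053220e+02],
       [-5.92167622e-01,  2.36208519e-01, -7.70417447e-01,
         1.79584540e+03],
       [ 0.00000000e+00,  0.00000000e+00,  0.00000000e+00,
         1.00000000e+00]])}
{'vfov': 44.92251441677186, 'cx': 250.31805478815272, 'cy': 192.19885172934144, 'k1': -0.017194133987898128, 'camera_from_world': array([[ 4.01892422e-02, -9.99186572e-01, -3.31947084e-03,
        -2.87050466e+01],
       [-9.76599774e-01, -3.85778630e-02, -2.11576533e-01,
         5.73899531e+02],
       [ 2.11276372e-01,  1.17448950e-02, -9.77355796e-01,
         1.22182716e+03],
       [ 0.00000000e+00,  0.00000000e+00,  0.00000000e+00,
         1.00000000e+00]])}
```

View pics/scene0b.png

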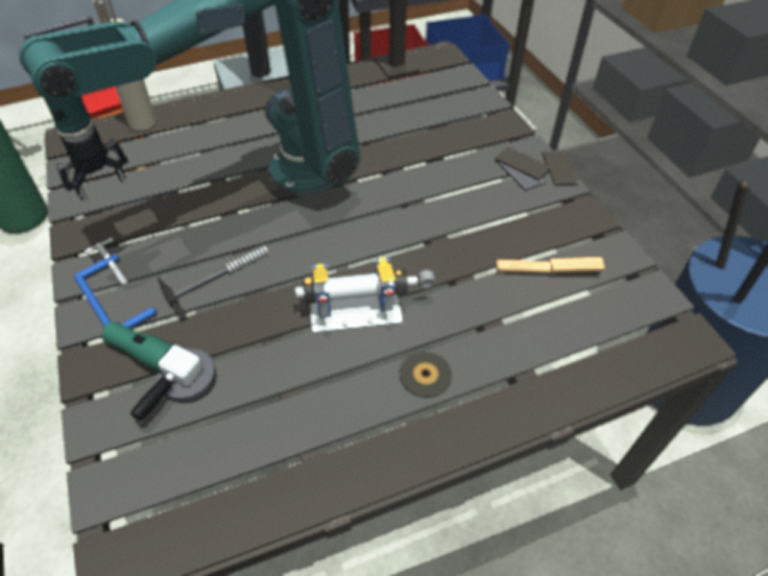

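View pics/top0b.png

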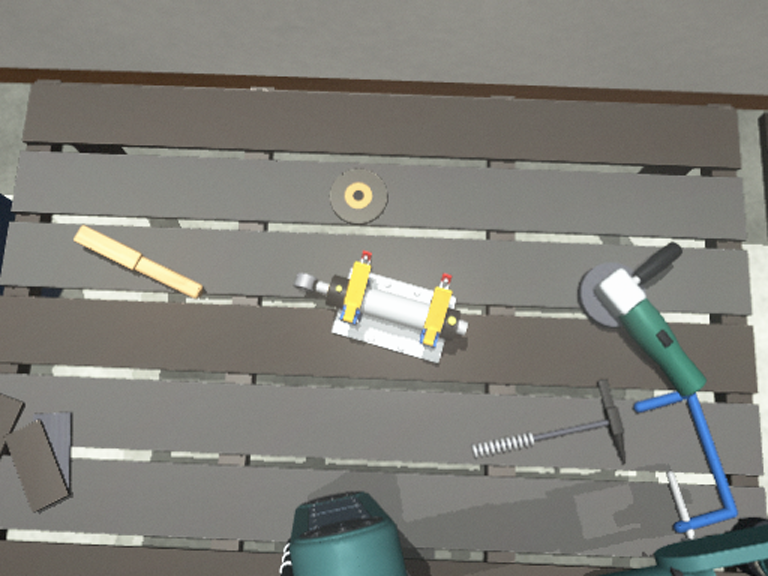

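The scene picture shows the cylinder with both straps open, and the eye towards world +y. In the top picture (doubled scale) the eye is near (303,283) and the rear strap near (437,310). I'll enlarge crops for a closer reading.

```bash
cat > h.py <<'E'
import numpy as np,cv2
from rig import ctrl,camera,calibration
def K(c):
    f=192/np.tan(np.radians(c["vfov"]/2)); return np.array([[f,0,c["cx"]],[0,f,c["cy"]],[0,0,1.]])
def proj(n,P):
    c=calibration(n);T=c["camera_from_world"]
    p=cv2.projectPoints(np.atleast_2d(np.float64(P)),cv2.Rodrigues(T[:3,:3])[0],T[:3,3],K(c),np.array([c["k1"],0,0,0]))[0]
    return p[:,0]
def ray(n,uv):
    c=calibration(n);T=c["camera_from_world"]
    p=cv2.undistortPoints(np.float64([[uv]]),K(c),np.array([c["k1"],0,0,0.]))[0,0]
    R=T[:3,:3];return -R.T@T[:3,3],R.T@np.array([p[0],p[1],1])
def atz(n,uv,z):
    o,d=ray(n,uv);return o+d*(z-o[2])/d[2]
def crop(im,x0,y0,w,h,s,fn):
    cv2.imwrite(fn,cv2.resize(im[y0:y0+h,x0:x0+w],None,fx=s,fy=s,interpolation=cv2.INTER_CUBIC))
E
python3 - <<'E'
from h import *
crop(cv2.imread("pics/top0.png"),190,160,130,90,6,"pics/topc.png")
crop(cv2.imread("pics/scene0.png"),190,165,110,70,7,"pics/scenec.png")
E
```

```text
(no output)
```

View pics/topc.png

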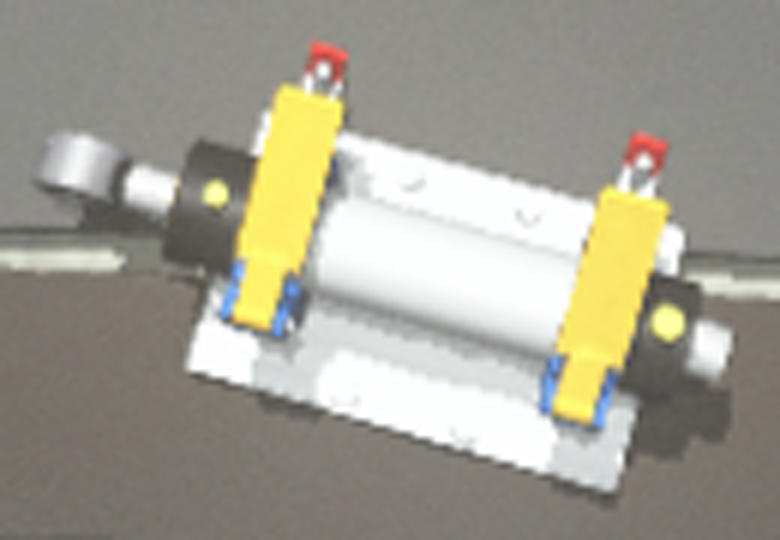

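View pics/scenec.png

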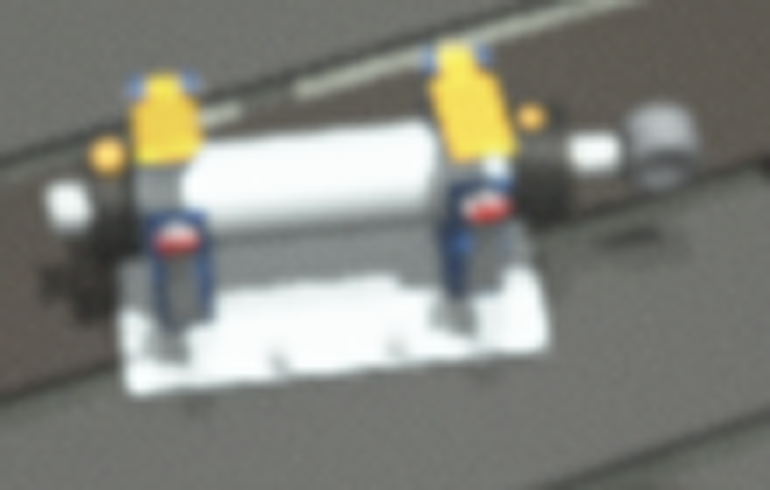

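```bash
cat > fit.py <<'E'
from h import *
from scipy.optimize import least_squares
def t(u,v): return np.array([190+(u+.5)/6-.5,160+(v+.5)/6-.5])
def s(u,v): return np.array([190+(u+.5)/7-.5,165+(v+.5)/7-.5])
obs=[("top",t(188,372),(-65,105,10)),("top",t(614,495),(-65,-105,10)),
("scene",s(126,393),(65,-105,8)),("scene",s(548,348),(65,105,8)),
("top",t(261,297),(-46,73,104)),("top",t(579,392),(-46,-73,104)),
("top",t(326,64),(64,73,130)),("top",t(646,154),(64,-73,130)),
("scene",s(488,207),(66,73,128)),("scene",s(176,238),(66,-73,128)),
("scene",s(455,58),(-46,73,104)),("scene",s(163,85),(-46,-73,104)),
("scene",s(662,147),(0,170,74)),("top",t(82,165),(0,170,74))]
def W(p,P):
    c,s_=np.cos(p[2]),np.sin(p[2]);P=np.array(P,float)
    return np.array([p[0]+c*P[0]-s_*P[1],p[1]+s_*P[0]+c*P[1],P[2]])
if __name__=="__main__":
    f=lambda p:np.concatenate([proj(n,W(p,P))[0]-uv for n,uv,P in obs])
    r=least_squares(f,[450,0,0.1],x_scale=[1,1,.01],loss="soft_l1")
    print(r.x,np.degrees(r.x[2]));print(np.round(f(r.x).reshape(-1,2),2))
    for P in [(0,73,107),(0,-73,107),(0,170,74)]:print(W(r.x,P))
    ims={n:cv2.imread(f"pics/{n}0.png") for n in("top","scene")}
    for n in ims:print(n,calibration(n)["vfov"])
E
python3 fit.py
```

```text
[ 5.38247523e+02 -4.14287699e+01 -2.43558771e-01] -13.954889621580811
[[-0.43 -1.19]
 [-0.03 -1.03]
 [ 0.04  0.48]
 [-0.49  0.3 ]
 [-1.28  2.42]
 [-1.05  1.9 ]
 [-0.52  0.1 ]
 [-0.4   0.16]
 [-0.44  0.25]
 [-0.36  0.55]
 [-0.49  1.07]
 [-0.48  1.47]
 [-0.85  0.99]
 [-0.02  0.66]]
[555.85204806  29.41670059 107.        ]
[ 520.64299714 -112.27424032  107.        ]
[579.24436271 123.55383256  74.        ]
top 44.92251441677186
scene 50.51657158719327
```

Fit is good to about 1 px: stand at (538,−41), yaw −13.95°. Next I turn the tool so that its x axis is the stand's x, and close the fingers.

Call:
{"op": "move_arm", "data": {
  "targets": [
    {"linear": [0, 0, 0], "dr": [0, 0, -0.11], "hand": -1},
    {"linear": [0, 0, 0], "dr": [0, 0, -0.11], "hand": -1},
    {"linear": [0, 0, 0], "dr": [0, 0, -0.11], "hand": -1},
    {"linear": [0, 0, 0], "dr": [0, 0, -0.11], "hand": -1},
    {"linear": [0, 0, 0], "dr": [0, 0, -0.11], "hand": -1},
    {"linear": [0, 0, 0], "dr": [0, 0, -0.11], "hand": -1},
    {"linear": [0, 0, 0], "dr": [0, 0, -0.11], "hand": -1},
    {"linear": [0, 0, 0], "dr": [0, 0, -0.11], "hand": -1},
    {"linear": [0, 0, 0], "dr": [0, 0, -0.1035], "hand": -1},
    {"linear": [0, 0, 0], "dr": [0, 0, 0], "hand": -1},
    {"linear": [0, 0, 0], "dr": [0, 0, 0], "hand": -1}
  ],
  "force": 20
}}

```text
t: 1.02
eef_pos: [185.3, -517.6, 255.8]
tool_rot: [-180.0, 0.0, -14.1]
wrist_force: [0.2, -0.5, 0.3]
finger_gap: -0.4
```

```bash
cat > st.py <<'E'
from h import *
from scipy.spatial.transform import Rotation as Ro
from fit import W
P=np.array([538.25,-41.43,-.24356])
def show(tgt=None):
    s=ctrl.read_state();R=Ro.from_euler("xyz",s["tool_rot"],degrees=True)
    d=s["eef_pos"]-W(P,(0,0,0));a=P[2];c,q=np.cos(a),np.sin(a)
    rot=lambda v:np.round([c*v[0]+q*v[1],-q*v[0]+c*v[1],v[2]],2)
    print("t",round(s["t"],2),"eef",s["eef_pos"].round(1),"rot",s["tool_rot"].round(2),"gap",round(s["finger_gap"],1))
    print("in stand",rot(d),"F stand",rot(s["wrist_force"]),"M",rot(s["moment"]))
    if tgt is not None: print("move in tool mm",R.inv().apply(W(P,tgt)-s["eef_pos"]).round(1))
if __name__=="__main__":
    import sys
    show([float(v) for v in sys.argv[1:4]] if len(sys.argv)>3 else None)
E
python3 st.py 8 -73 210
```

```text
t 1.02 eef [ 185.3 -517.6  255.8] rot [-1.7995e+02  3.0000e-02 -1.4100e+01] gap -0.4
in stand [-227.66 -547.26  255.81] F stand [ 0.35 -0.42  0.31] M [ 0.02 -0.03 -0.02]
move in tool mm [ 234.4 -474.8   46.1]
```

Call:
{"op": "move_arm", "data": {
  "targets": [
    {"linear": [0.007, -0.014, 0], "dr": [0, 0, 0], "hand": -1},
    {"linear": [0.017, -0.034, 0], "dr": [0, 0, 0], "hand": -1},
    {"linear": [0.017, -0.034, 0], "dr": [0, 0, 0], "hand": -1},
    {"linear": [0.017, -0.034, 0], "dr": [0, 0, 0], "hand": -1},
    {"linear": [0.017, -0.034, 0], "dr": [0, 0, 0], "hand": -1},
    {"linear": [0.017, -0.034, 0], "dr": [0, 0, 0], "hand": -1},
    {"linear": [0.017, -0.034, 0], "dr": [0, 0, 0], "hand": -1},
    {"linear": [0.017, -0.034, 0], "dr": [0, 0, 0], "hand": -1},
    {"linear": [0.017, -0.034, 0], "dr": [0, 0, 0], "hand": -1},
    {"linear": [0.017, -0.034, 0], "dr": [0, 0, 0], "hand": -1},
    {"linear": [0.017, -0.034, 0], "dr": [0, 0, 0], "hand": -1},
    {"linear": [0.017, -0.034, 0], "dr": [0, 0, 0], "hand": -1}
  ]
}}

```text
t: 2.02
eef_pos: [468.0, -185.4, 256.5]
tool_rot: [-180.0, -0.0, -14.0]
wrist_force: [1.4, -0.5, 0.5]
finger_gap: 0.1
```

Call:
{"op": "move_arm", "data": {
  "targets": [
    {"linear": [0.017, -0.034, 0.01], "dr": [0, 0, 0], "hand": -1},
    {"linear": [0.017, -0.034, 0.015], "dr": [0, 0, 0], "hand": -1},
    {"linear": [0.006, -0.019, 0.015], "dr": [0, 0, 0], "hand": -1},
    {"linear": [0, 0, 0.006], "dr": [0, 0, 0], "hand": -1},
    {"linear": [0, 0, 0], "dr": [0, 0, 0], "hand": -1},
    {"linear": [0, 0, 0], "dr": [0, 0, 0], "hand": -1},
    {"linear": [0, 0, 0], "dr": [0, 0, 0], "hand": -1}
  ]
}}

```text
t: 2.6
eef_pos: [526.8, -114.1, 211.4]
tool_rot: [180.0, -0.1, -14.1]
wrist_force: [-0.7, -0.7, 0.7]
finger_gap: -0.1
```

```bash
python3 st.py 8 -73 150; python3 - <<'E'
from h import *
im=camera("top");crop(im,190,150,130,110,5,"pics/top1.png")
im=camera("scene");crop(im,170,120,140,115,5,"pics/scene1.png")
E
```

```text
t 2.6 eef [ 526.8 -114.1  211.4] rot [ 1.7997e+02 -9.0000e-02 -1.4060e+01] gap -0.1
in stand [  6.41 -73.28 211.37] F stand [-0.54 -0.81  0.75] M [-0.02 -0.02 -0.  ]
move in tool mm [ 1.5 -0.3 61.4]
```

View pics/top1.png

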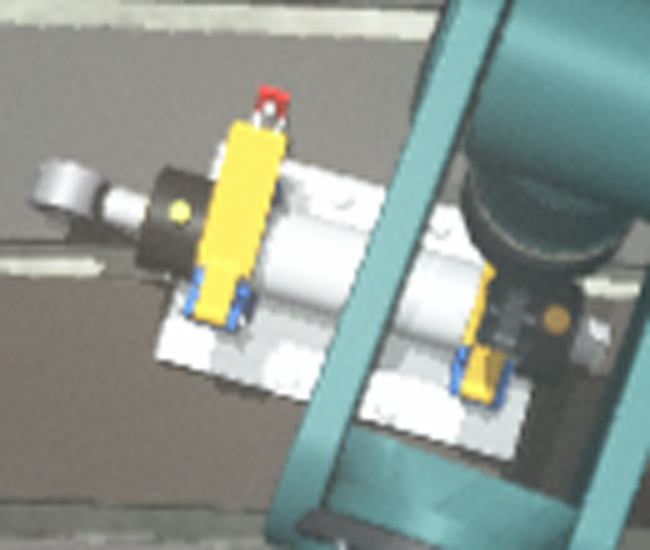

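View pics/scene1.png

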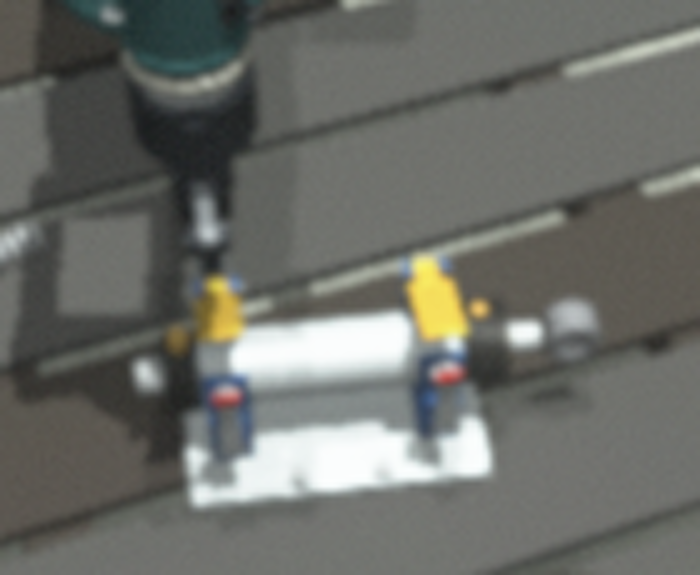

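Fingertips stand over the rear strap (top1 about (495,330)). Lowering.

Call:
{"op": "move_arm", "data": {
  "targets": [
    {"linear": [0.002, 0, 0.012], "dr": [0, 0, 0], "hand": -1},
    {"linear": [0, 0, 0.018], "dr": [0, 0, 0], "hand": -1},
    {"linear": [0, 0, 0.014], "dr": [0, 0, 0], "hand": -1},
    {"linear": [0, 0, 0.006], "dr": [0, 0, 0], "hand": -1},
    {"linear": [0, 0, 0.006], "dr": [0, 0, 0], "hand": -1},
    {"linear": [0, 0, 0.005], "dr": [0, 0, 0], "hand": -1},
    {"linear": [0, 0, 0.005], "dr": [0, 0, 0], "hand": -1},
    {"linear": [0, 0, 0.004], "dr": [0, 0, 0], "hand": -1},
    {"linear": [0, 0, 0], "dr": [0, 0, 0], "hand": -1}
  ]
}}

```text
t: 3.45
eef_pos: [529.5, -114.0, 140.9]
tool_rot: [180.0, -0.1, -14.0]
wrist_force: [0.8, -0.1, 0.9]
finger_gap: 0.1
```

```bash
python3 st.py 8 -73 132
```

```text
t 3.45 eef [ 529.5 -114.   140.9] rot [ 1.7998e+02 -1.1000e-01 -1.3960e+01] gap 0.1
in stand [  9.   -72.54 140.92] F stand [0.83 0.06 0.92] M [-0.01 -0.01  0.03]
move in tool mm [-1.   0.5  8.9]
```

Call:
{"op": "move_arm", "data": {
  "targets": [
    {"linear": [0, 0, 0.003], "dr": [0, 0, 0], "hand": -1},
    {"linear": [0, 0, 0.003], "dr": [0, 0, 0], "hand": -1},
    {"linear": [0, 0, 0.002], "dr": [0, 0, 0], "hand": -1},
    {"linear": [0, 0, 0.001], "dr": [0, 0, 0], "hand": -1},
    {"linear": [0, 0, 0], "dr": [0, 0, 0], "hand": -1},
    {"linear": [0, 0, 0], "dr": [0, 0, 0], "hand": -1}
  ]
}}

```text
t: 3.95
eef_pos: [529.4, -113.8, 132.1]
tool_rot: [180.0, -0.1, -13.9]
wrist_force: [-0.7, -0.4, 5.4]
finger_gap: -0.1
```

```bash
python3 st.py 8 -73 132;python3 - <<'E'
from h import *
im=camera("scene");crop(im,170,120,140,115,5,"pics/scene2.png")
E
```

```text
t 3.95 eef [ 529.4 -113.8  132.1] rot [ 1.7999e+02 -8.0000e-02 -1.3950e+01] gap -0.1
in stand [  8.82 -72.4  132.07] F stand [-0.54 -0.53  5.35] M [0.04 0.04 0.03]
move in tool mm [-0.8  0.6  0.1]
```

View pics/scene2.png

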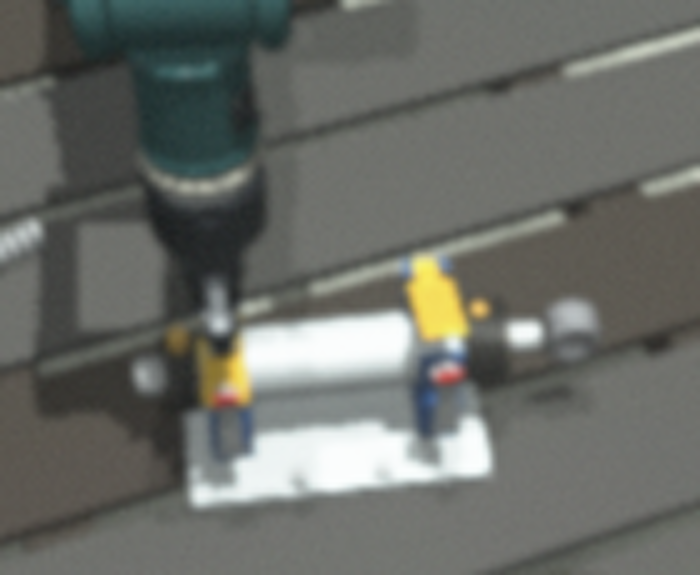

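The rear strap is nearly down, with its lip at the red tab (226,393). Pressing on in small steps.

Call:
{"op": "move_arm", "data": {
  "targets": [
    {"linear": [0, 0, 0.001], "dr": [0, 0, 0], "hand": -1},
    {"linear": [0, 0, 0.0005], "dr": [0, 0, 0], "hand": -1},
    {"linear": [0, 0, 0], "dr": [0, 0, 0], "hand": -1},
    {"linear": [0, 0, 0], "dr": [0, 0, 0], "hand": -1}
  ]
}}

```text
t: 4.33
eef_pos: [529.4, -113.8, 132.0]
tool_rot: [180.0, -0.1, -13.9]
wrist_force: [-1.8, 1.4, 11.3]
finger_gap: 0.1
```

Call:
{"op": "move_arm", "data": {
  "targets": [
    {"linear": [0, 0, 0.001], "dr": [0, 0, 0], "hand": -1},
    {"linear": [0, 0, 0.001], "dr": [0, 0, 0], "hand": -1},
    {"linear": [0, 0, 0], "dr": [0, 0, 0], "hand": -1},
    {"linear": [0, 0, 0], "dr": [0, 0, 0], "hand": -1}
  ]
}}

```text
t: 4.67
eef_pos: [529.4, -113.9, 131.9]
tool_rot: [180.0, -0.2, -13.9]
wrist_force: [-5.2, 1.3, 17.2]
finger_gap: -0.0
```

Firm stop at the shut height. Lifting, then on to the front strap.

Call:
{"op": "move_arm", "data": {
  "targets": [
    {"linear": [0, 0, -0.01], "dr": [0, 0, 0], "hand": -1},
    {"linear": [0, 0, -0.03], "dr": [0, 0, 0], "hand": -1},
    {"linear": [0, 0, -0.03], "dr": [0, 0, 0], "hand": -1},
    {"linear": [0, -0.02, -0.013], "dr": [0, 0, 0], "hand": -1},
    {"linear": [0, -0.035, 0], "dr": [0, 0, 0], "hand": -1},
    {"linear": [0, -0.035, 0], "dr": [0, 0, 0], "hand": -1},
    {"linear": [0, -0.035, 0], "dr": [0, 0, 0], "hand": -1},
    {"linear": [0, -0.021, 0], "dr": [0, 0, 0], "hand": -1},
    {"linear": [0, 0, 0], "dr": [0, 0, 0], "hand": -1},
    {"linear": [0, 0, 0], "dr": [0, 0, 0], "hand": -1},
    {"linear": [0, 0, 0], "dr": [0, 0, 0], "hand": -1}
  ]
}}

```text
t: 5.58
eef_pos: [563.7, 27.4, 209.9]
tool_rot: [179.9, 0.1, -14.0]
wrist_force: [0.7, -0.2, -0.8]
finger_gap: 0.0
```

```bash
python3 st.py 8 73 132;python3 - <<'E'
from h import *
im=camera("scene");crop(im,170,120,140,115,5,"pics/scene3.png")
E
```

```text
t 5.58 eef [563.7  27.4 209.9] rot [ 1.7993e+02  9.0000e-02 -1.3960e+01] gap 0.0
in stand [  8.13  72.97 209.92] F stand [ 0.74 -0.01 -0.79] M [-0.   -0.05  0.01]
move in tool mm [-0.  -0.1 77.9]
```

View pics/scene3.png

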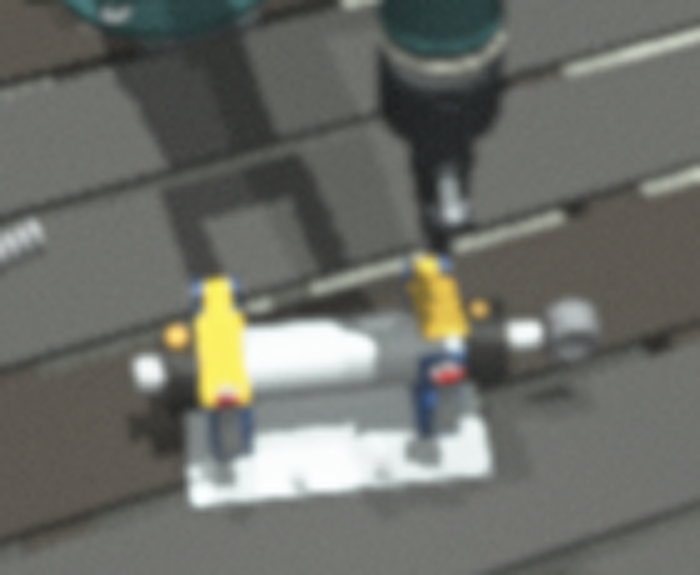

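The rear strap stays shut, its lip under the red tab at (228,395). Now pressing the front strap.

Call:
{"op": "move_arm", "data": {
  "targets": [
    {"linear": [0, 0, 0.015], "dr": [0, 0, 0], "hand": -1},
    {"linear": [0, 0, 0.02], "dr": [0, 0, 0], "hand": -1},
    {"linear": [0, 0, 0.012], "dr": [0, 0, 0], "hand": -1},
    {"linear": [0, 0, 0.006], "dr": [0, 0, 0], "hand": -1},
    {"linear": [0, 0, 0.006], "dr": [0, 0, 0], "hand": -1},
    {"linear": [0, 0, 0.005], "dr": [0, 0, 0], "hand": -1},
    {"linear": [0, 0, 0.005], "dr": [0, 0, 0], "hand": -1},
    {"linear": [0, 0, 0.004], "dr": [0, 0, 0], "hand": -1},
    {"linear": [0, 0, 0.003], "dr": [0, 0, 0], "hand": -1},
    {"linear": [0, 0, 0.002], "dr": [0, 0, 0], "hand": -1},
    {"linear": [0, 0, 0.001], "dr": [0, 0, 0], "hand": -1},
    {"linear": [0, 0, 0], "dr": [0, 0, 0], "hand": -1}
  ]
}}

```text
t: 6.63
eef_pos: [564.3, 28.0, 132.0]
tool_rot: [-180.0, -0.0, -14.0]
wrist_force: [0.6, -1.2, 4.9]
finger_gap: -0.2
```

Call:
{"op": "move_arm", "data": {
  "targets": [
    {"linear": [0, 0, 0.001], "dr": [0, 0, 0], "hand": -1},
    {"linear": [0, 0, 0.001], "dr": [0, 0, 0], "hand": -1},
    {"linear": [0, 0, 0], "dr": [0, 0, 0], "hand": -1},
    {"linear": [0, 0, 0], "dr": [0, 0, 0], "hand": -1}
  ]
}}

```text
t: 6.97
eef_pos: [564.3, 28.0, 132.0]
tool_rot: [-180.0, -0.1, -13.9]
wrist_force: [-4.2, -1.0, 7.5]
finger_gap: -0.1
```

Call:
{"op": "move_arm", "data": {
  "targets": [
    {"linear": [0, 0, 0.001], "dr": [0, 0, 0], "hand": -1},
    {"linear": [0, 0, 0.001], "dr": [0, 0, 0], "hand": -1},
    {"linear": [0, 0, 0.001], "dr": [0, 0, 0], "hand": -1},
    {"linear": [0, 0, 0], "dr": [0, 0, 0], "hand": -1},
    {"linear": [0, 0, 0], "dr": [0, 0, 0], "hand": -1}
  ]
}}

```text
t: 7.38
eef_pos: [564.4, 28.1, 131.9]
tool_rot: [-180.0, -0.2, -13.9]
wrist_force: [-8.8, -0.0, 19.3]
finger_gap: -0.1
```

Both down on the stop. Lifting, moving over the eye and opening.

Call:
{"op": "move_arm", "data": {
  "targets": [
    {"linear": [0, 0, -0.01], "dr": [0, 0, 0], "hand": -1},
    {"linear": [0, 0, -0.03], "dr": [0, 0, 0], "hand": -1},
    {"linear": [0, 0, -0.033], "dr": [0, 0, 0], "hand": -1},
    {"linear": [0, -0.02, 0], "dr": [0, 0, 0], "hand": 1},
    {"linear": [-0.004, -0.035, 0], "dr": [0, 0, 0], "hand": 1},
    {"linear": [-0.004, -0.032, 0], "dr": [0, 0, 0], "hand": 1},
    {"linear": [0, -0.01, 0], "dr": [0, 0, 0], "hand": 1},
    {"linear": [0, 0, 0], "dr": [0, 0, 0], "hand": 1},
    {"linear": [0, 0, 0], "dr": [0, 0, 0], "hand": 1},
    {"linear": [0, 0, 0], "dr": [0, 0, 0], "hand": 1}
  ]
}}

```text
t: 8.22
eef_pos: [579.6, 123.0, 199.2]
tool_rot: [179.9, 0.0, -14.0]
wrist_force: [0.2, 0.1, -0.6]
finger_gap: 83.6
```

```bash
python3 st.py 0 170 140;python3 - <<'E'
from h import *
im=camera("scene");crop(im,170,110,150,120,5,"pics/scene4.png")
im=camera("top");crop(im,160,140,150,120,5,"pics/top4.png")
E
```

```text
t 8.22 eef [579.6 123.  199.2] rot [ 1.7992e+02  5.0000e-02 -1.4000e+01] gap 83.6
in stand [  0.44 169.49 199.25] F stand [ 0.17  0.1  -0.64] M [0.03 0.02 0.02]
move in tool mm [-0.4 -0.6 59.2]
```

View pics/scene4.png

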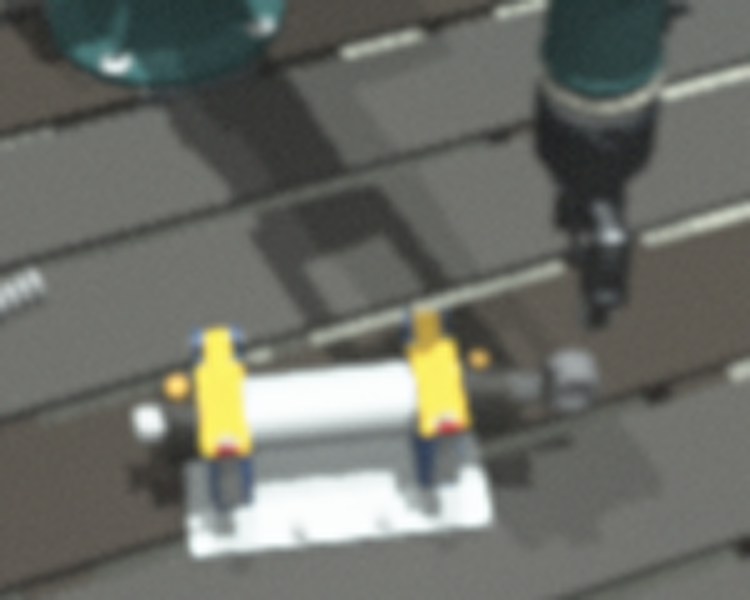

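View pics/top4.png

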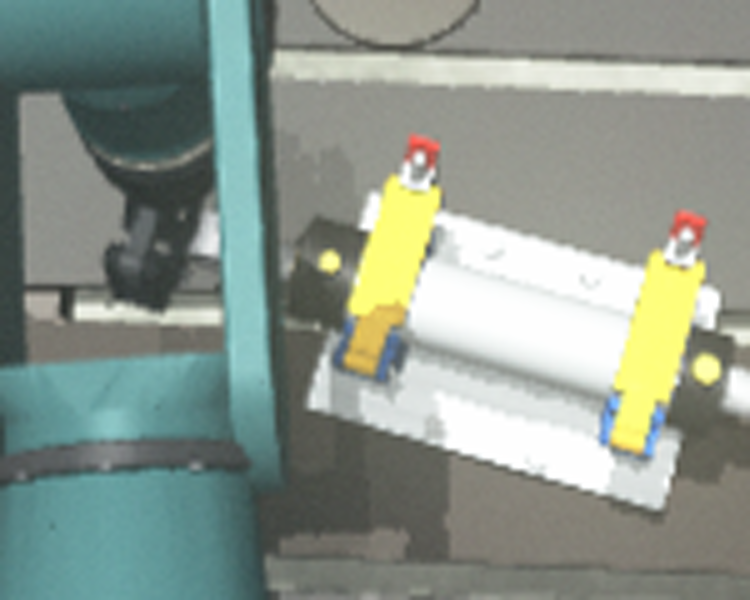

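Both straps lie shut (lips under red tabs at scene4 (227,447) and (449,428)). Descending open over the eye.

Call:
{"op": "move_arm", "data": {
  "targets": [
    {"linear": [0, 0, 0.01], "dr": [0, 0, 0], "hand": 1},
    {"linear": [0, 0, 0.02], "dr": [0, 0, 0], "hand": 1},
    {"linear": [0, 0, 0.025], "dr": [0, 0, 0], "hand": 1},
    {"linear": [0, 0, 0.02], "dr": [0, 0, 0], "hand": 1},
    {"linear": [0, 0, 0.018], "dr": [0, 0, 0], "hand": 1},
    {"linear": [0, 0, 0.015], "dr": [0, 0, 0], "hand": 1},
    {"linear": [0, 0, 0.01], "dr": [0, 0, 0], "hand": 1},
    {"linear": [0, 0, 0], "dr": [0, 0, 0], "hand": 0},
    {"linear": [0, 0, 0], "dr": [0, 0, 0], "hand": -0.1},
    {"linear": [0, 0, 0], "dr": [0, 0, 0], "hand": -0.2},
    {"linear": [0, 0, 0], "dr": [0, 0, 0], "hand": -0.2}
  ],
  "force": 20
}}

```text
t: 9.23
eef_pos: [580.8, 124.0, 83.4]
tool_rot: [-179.9, -0.2, -14.0]
wrist_force: [-0.2, -0.4, 0.7]
finger_gap: 38.5
```

```bash
python3 st.py 0 170 80;python3 - <<'E'
from h import *
im=camera("scene");crop(im,240,140,80,70,9,"pics/scene5.png")
im=camera("top");crop(im,160,150,100,75,7,"pics/top5.png")
E
```

```text
t 9.23 eef [580.8 124.   83.4] rot [-1.7994e+02 -1.7000e-01 -1.3960e+01] gap 38.5
in stand [  1.41 170.79  83.42] F stand [-0.14 -0.44  0.7 ] M [0.01 0.03 0.02]
move in tool mm [-1.4  0.8  3.4]
```

View pics/scene5.png

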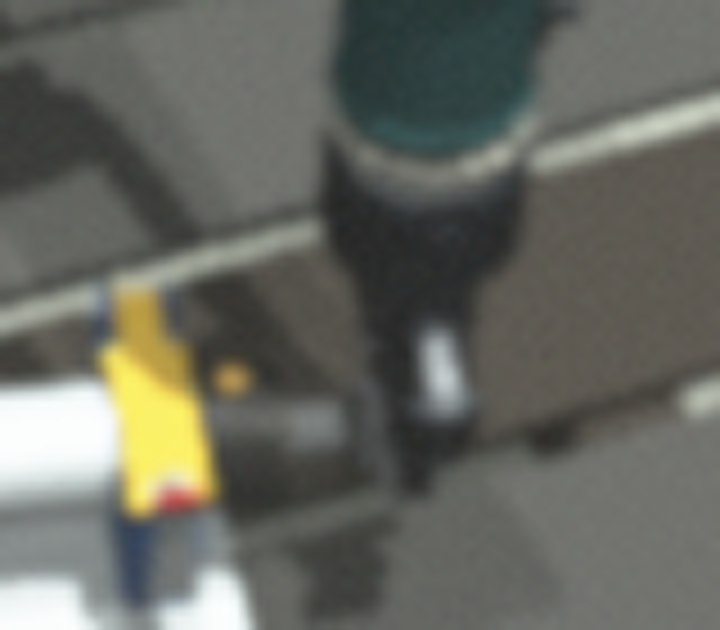

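View pics/top5.png

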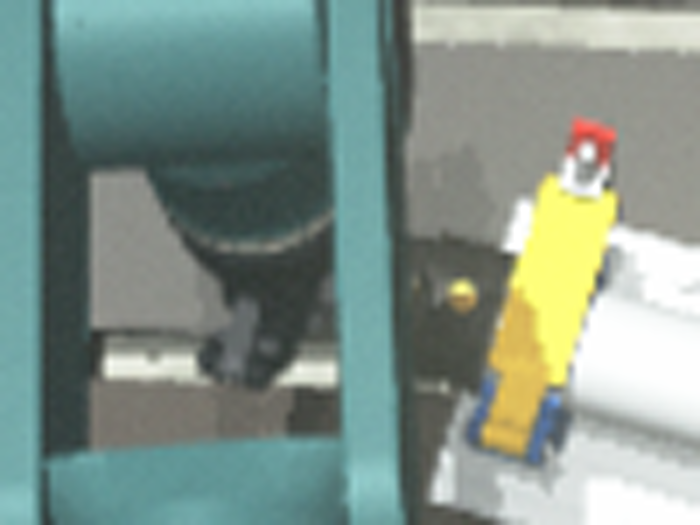

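Call:
{"op": "move_arm", "data": {
  "targets": [
    {"linear": [-0.0014, 0.0005, 0.0034], "dr": [0, 0, 0], "hand": -0.25},
    {"linear": [0, 0, 0], "dr": [0, 0, 0], "hand": -0.28},
    {"linear": [0, 0, 0], "dr": [0, 0, 0], "hand": -0.3},
    {"linear": [0, 0, 0], "dr": [0, 0, 0], "hand": -0.3},
    {"linear": [0, 0, 0], "dr": [0, 0, 0], "hand": -0.3}
  ]
}}

```text
t: 9.75
eef_pos: [578.3, 123.9, 78.4]
tool_rot: [180.0, -0.0, -14.0]
wrist_force: [-1.0, 0.1, 0.7]
finger_gap: 29.7
```

```bash
python3 st.py 0 170 80
```

```text
t 9.75 eef [578.3 123.9  78.4] rot [180.    -0.   -13.95] gap 29.7
in stand [ -1.01 170.08  78.39] F stand [-0.95 -0.13  0.68] M [0.02 0.   0.01]
move in tool mm [ 1.   0.1 -1.6]
```

Call:
{"op": "move_arm", "data": {
  "targets": [
    {"linear": [0, 0, 0], "dr": [0, 0, 0], "hand": -0.33},
    {"linear": [0, 0, 0], "dr": [0, 0, 0], "hand": -0.35},
    {"linear": [0, 0, 0], "dr": [0, 0, 0], "hand": -0.365},
    {"linear": [0, 0, 0], "dr": [0, 0, 0], "hand": -0.365}
  ]
}}

```text
t: 10.08
eef_pos: [578.3, 123.9, 78.4]
tool_rot: [180.0, 0.0, -13.9]
wrist_force: [-0.4, 0.2, -0.4]
finger_gap: 26.9
```

```bash
python3 st.py 0 170 80
```

```text
t 10.08 eef [578.3 123.9  78.4] rot [180.     0.   -13.95] gap 26.9
in stand [ -1.01 170.08  78.41] F stand [-0.45  0.12 -0.45] M [-0.04  0.02  0.05]
move in tool mm [ 1.   0.1 -1.6]
```

Within 1 mm of centred, no side force yet. Closing slowly onto the eye.

Call:
{"op": "move_arm", "data": {
  "targets": [
    {"linear": [0, 0, 0], "dr": [0, 0, 0], "hand": -0.385},
    {"linear": [0, 0, 0], "dr": [0, 0, 0], "hand": -0.395},
    {"linear": [0, 0, 0], "dr": [0, 0, 0], "hand": -0.405},
    {"linear": [0, 0, 0], "dr": [0, 0, 0], "hand": -0.405}
  ]
}}

```text
t: 10.42
eef_pos: [577.9, 124.0, 78.4]
tool_rot: [180.0, 0.1, -13.9]
wrist_force: [-2.7, 0.4, 2.1]
finger_gap: 25.5
```

```bash
python3 st.py 0 170 80
```

```text
t 10.42 eef [577.9 124.   78.4] rot [ 1.7999e+02  6.0000e-02 -1.3950e+01] gap 25.5
in stand [ -1.44 170.11  78.39] F stand [-2.69 -0.3   2.06] M [ 0.03  0.38 -0.02]
move in tool mm [ 1.4  0.1 -1.6]
```

Call:
{"op": "move_arm", "data": {
  "targets": [
    {"linear": [-0.0005, 0, 0], "dr": [0, 0, 0], "hand": -0.405},
    {"linear": [0, 0, 0], "dr": [0, 0, 0], "hand": -0.42},
    {"linear": [0, 0, 0], "dr": [0, 0, 0], "hand": -0.44},
    {"linear": [0, 0, 0], "dr": [0, 0, 0], "hand": -0.47},
    {"linear": [0, 0, 0], "dr": [0, 0, 0], "hand": -0.47}
  ],
  "force": 20
}}

```text
t: 10.83
eef_pos: [577.7, 124.1, 78.5]
tool_rot: [-180.0, 0.0, -14.0]
wrist_force: [-2.8, 0.7, 1.8]
finger_gap: 24.8
```

```bash
python3 st.py 0 170 80
```

```text
t 10.83 eef [577.7 124.1  78.5] rot [-1.800e+02  1.000e-02 -1.397e+01] gap 24.8
in stand [ -1.62 170.12  78.47] F stand [-2.85 -0.04  1.8 ] M [ 0.07  0.44 -0.15]
move in tool mm [ 1.6  0.1 -1.5]
```

Call:
{"op": "move_arm", "data": {
  "targets": [
    {"linear": [-0.0005, 0, 0], "dr": [0, 0, 0], "hand": -1},
    {"linear": [0, 0, 0], "dr": [0, 0, 0], "hand": -1},
    {"linear": [0, 0, 0], "dr": [0, 0, 0], "hand": -1},
    {"linear": [0, 0, 0], "dr": [0, 0, 0], "hand": -1}
  ],
  "force": 45
}}

```text
t: 11.17
eef_pos: [577.6, 124.1, 78.6]
tool_rot: [-180.0, -0.0, -14.0]
wrist_force: [-1.1, 0.9, 1.4]
finger_gap: 24.6
```

```bash
python3 st.py 0 170 80
```

```text
t 11.17 eef [577.6 124.1  78.6] rot [-1.7999e+02 -5.0000e-02 -1.3950e+01] gap 24.6
in stand [ -1.7  170.14  78.56] F stand [-1.25  0.63  1.39] M [ 0.06  0.12 -0.16]
move in tool mm [ 1.7  0.1 -1.4]
```

Gripped with little side load. First short draw, watching side forces.

Call:
{"op": "move_arm", "data": {
  "targets": [
    {"linear": [0, -0.002, 0], "dr": [0, 0, 0], "hand": -1},
    {"linear": [0, -0.003, 0], "dr": [0, 0, 0], "hand": -1},
    {"linear": [0, -0.003, 0], "dr": [0, 0, 0], "hand": -1},
    {"linear": [0, -0.003, 0], "dr": [0, 0, 0], "hand": -1},
    {"linear": [0, -0.003, 0], "dr": [0, 0, 0], "hand": -1},
    {"linear": [0, -0.003, 0], "dr": [0, 0, 0], "hand": -1},
    {"linear": [0, -0.003, 0], "dr": [0, 0, 0], "hand": -1},
    {"linear": [0, 0, 0], "dr": [0, 0, 0], "hand": -1},
    {"linear": [0, 0, 0], "dr": [0, 0, 0], "hand": -1}
  ]
}}

```text
t: 11.92
eef_pos: [581.7, 140.1, 77.9]
tool_rot: [179.6, 0.0, -14.0]
wrist_force: [-2.2, -8.9, 2.8]
finger_gap: 24.3
```

```bash
python3 st.py 0 255 80
```

```text
t 11.92 eef [581.7 140.1  77.9] rot [ 1.7959e+02  3.0000e-02 -1.4010e+01] gap 24.3
in stand [ -1.63 186.61  77.91] F stand [-0.04 -9.14  2.78] M [-1.2   0.09 -0.06]
move in tool mm [  1.6 -68.4  -2.6]
```

Call:
{"op": "move_arm", "data": {
  "targets": [
    {"linear": [0, -0.003, 0], "dr": [0, 0, 0], "hand": -1},
    {"linear": [0, -0.003, 0], "dr": [0, 0, 0], "hand": -1},
    {"linear": [0, -0.003, 0], "dr": [0, 0, 0], "hand": -1},
    {"linear": [0, -0.003, 0], "dr": [0, 0, 0], "hand": -1},
    {"linear": [0, -0.003, 0], "dr": [0, 0, 0], "hand": -1},
    {"linear": [0, -0.003, 0], "dr": [0, 0, 0], "hand": -1},
    {"linear": [0, -0.003, 0], "dr": [0, 0, 0], "hand": -1},
    {"linear": [0, -0.003, 0], "dr": [0, 0, 0], "hand": -1},
    {"linear": [0, -0.003, 0], "dr": [0, 0, 0], "hand": -1},
    {"linear": [0, -0.003, 0], "dr": [0, 0, 0], "hand": -1},
    {"linear": [0, 0, 0], "dr": [0, 0, 0], "hand": -1}
  ]
}}

```text
t: 12.83
eef_pos: [588.7, 168.3, 77.3]
tool_rot: [179.5, 0.1, -14.0]
wrist_force: [-3.0, -10.3, 1.8]
finger_gap: 24.4
```

```bash
python3 st.py 0 256 80
```

```text
t 12.83 eef [588.7 168.3  77.3] rot [ 1.7945e+02  6.0000e-02 -1.4010e+01] gap 24.4
in stand [ -1.65 215.67  77.29] F stand [ -0.39 -10.73   1.83] M [-1.55  0.01 -0.02]
move in tool mm [  1.6 -40.3  -3.1]
```

Call:
{"op": "move_arm", "data": {
  "targets": [
    {"linear": [0, -0.003, 0], "dr": [0, 0, 0], "hand": -1},
    {"linear": [0, -0.004, 0], "dr": [0, 0, 0], "hand": -1},
    {"linear": [0, -0.004, 0], "dr": [0, 0, 0], "hand": -1},
    {"linear": [0, -0.004, 0], "dr": [0, 0, 0], "hand": -1},
    {"linear": [0, -0.004, 0], "dr": [0, 0, 0], "hand": -1},
    {"linear": [0, -0.004, 0], "dr": [0, 0, 0], "hand": -1},
    {"linear": [0, -0.004, 0], "dr": [0, 0, 0], "hand": -1},
    {"linear": [0, -0.004, 0], "dr": [0, 0, 0], "hand": -1},
    {"linear": [0, -0.004, 0], "dr": [0, 0, 0], "hand": -1},
    {"linear": [0, -0.003, 0], "dr": [0, 0, 0], "hand": -1},
    {"linear": [0, -0.003, 0], "dr": [0, 0, 0], "hand": -1},
    {"linear": [0, 0, 0], "dr": [0, 0, 0], "hand": -1}
  ]
}}

```text
t: 13.83
eef_pos: [598.2, 206.6, 76.5]
tool_rot: [179.3, 0.1, -14.0]
wrist_force: [-3.7, -14.5, 2.2]
finger_gap: 24.7
```

Call:
{"op": "move_arm", "data": {
  "targets": [
    {"linear": [0, 0, 0], "dr": [0, 0, 0], "hand": -1},
    {"linear": [0, 0, 0], "dr": [0, 0, 0], "hand": -1},
    {"linear": [0, 0, 0], "dr": [0, 0, 0], "hand": -1},
    {"linear": [0, 0, 0], "dr": [0, 0, 0], "hand": -1}
  ]
}}

```text
t: 14.17
eef_pos: [598.2, 206.6, 76.6]
tool_rot: [179.3, 0.1, -14.0]
wrist_force: [-4.2, -12.9, 0.8]
finger_gap: 24.2
```

```bash
python3 st.py 0 256 80;python3 - <<'E'
from h import *
im=camera("scene");crop(im,190,130,135,100,5,"pics/scene6.png");crop(im,255,160,70,45,11,"pics/scene6b.png")
im=camera("top");cv2.imwrite("pics/top6full.png",im);crop(im,140,140,150,110,5,"pics/top6.png")
E
```

```text
t 14.17 eef [598.2 206.6  76.6] rot [ 1.793e+02  1.100e-01 -1.404e+01] gap 24.2
in stand [ -1.65 255.19  76.56] F stand [ -0.96 -13.55   0.8 ] M [-2.04 -0.02  0.06]
move in tool mm [ 1.6 -0.8 -3.5]
```

View pics/scene6.png

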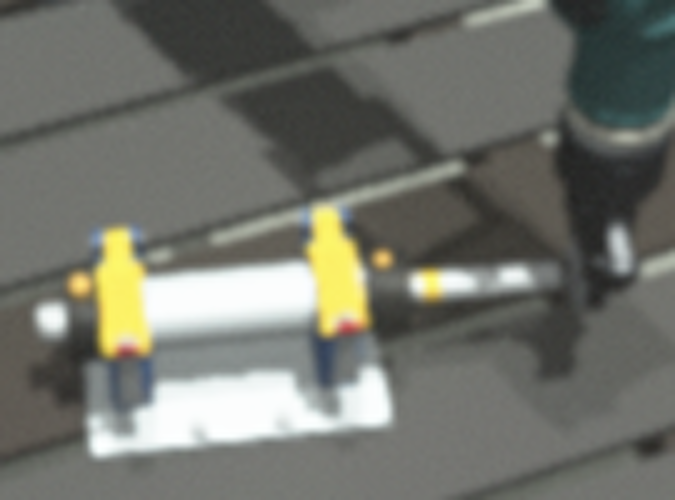

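View pics/scene6b.png

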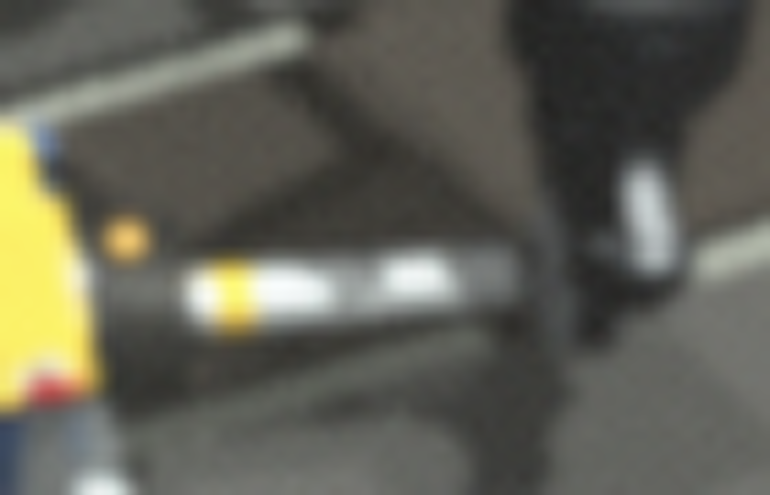

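View pics/top6.png

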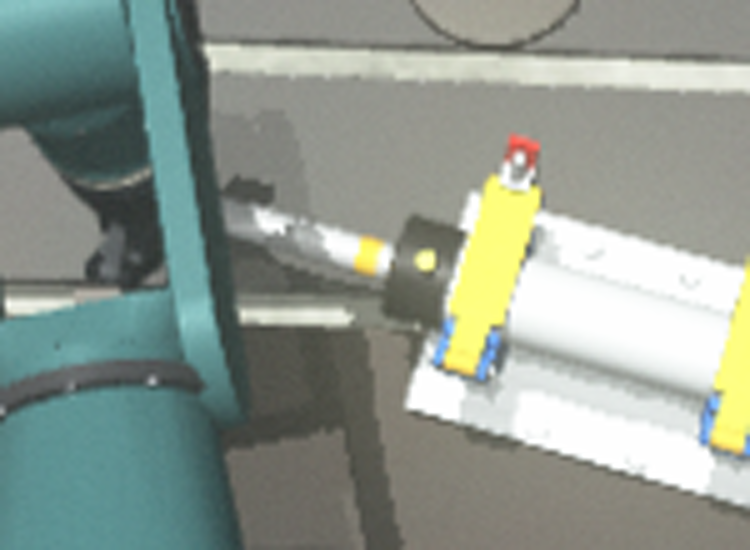

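```bash
python3 - <<'E'
from h import *
from st import P,W
ys=np.linspace(100,180,801)
for n,uv in [("scene",(255+236.5/11-.5,160+295/11-.5)),("scene",(255+189/11-.5,160+293/11-.5)),("top",(140+369.5/5-.5,140+256/5-.5)),("top",(140+389/5-.5,140+260/5-.5))]:
    q=proj(n,[W(P,(-1,y,78 )) for y in ys]);d=np.linalg.norm(q-uv,axis=1);i=d.argmin();print(n,np.round(uv,1),ys[i],d[i])
E
```

```text
scene [276.  186.3] 144.1 0.060542644745170425
scene [271.7 186.1] 129.0 0.6926846555232008
top [213.4 190.7] 140.2 0.04130165547606928
top [217.3 191.5] 129.3 0.3426794338006555
```

The band (scene6b (236,295), top6 (369,256)) is clear of the gland, its centre about 11–16 mm outside, with bare rod behind it. Both straps are still shut. Checking steadiness and handing in.

Call:
{"op": "move_arm", "data": {
  "targets": [
    {"linear": [0, 0, 0], "dr": [0, 0, 0], "hand": -1},
    {"linear": [0, 0, 0], "dr": [0, 0, 0], "hand": -1},
    {"linear": [0, 0, 0], "dr": [0, 0, 0], "hand": -1},
    {"linear": [0, 0, 0], "dr": [0, 0, 0], "hand": -1},
    {"linear": [0, 0, 0], "dr": [0, 0, 0], "hand": -1},
    {"linear": [0, 0, 0], "dr": [0, 0, 0], "hand": -1},
    {"linear": [0, 0, 0], "dr": [0, 0, 0], "hand": -1},
    {"linear": [0, 0, 0], "dr": [0, 0, 0], "hand": -1},
    {"linear": [0, 0, 0], "dr": [0, 0, 0], "hand": -1},
    {"linear": [0, 0, 0], "dr": [0, 0, 0], "hand": -1}
  ]
}}

```text
t: 15.1
eef_pos: [598.2, 206.6, 76.6]
tool_rot: [179.3, 0.1, -14.0]
wrist_force: [-2.4, -13.5, 0.2]
finger_gap: 24.9
```

```bash
python3 st.py; python3 - <<'E'
from h import *
im=camera("scene");crop(im,190,155,135,75,5,"pics/scene7.png")
E
```

```text
t 15.1 eef [598.2 206.6  76.6] rot [ 1.793e+02  1.200e-01 -1.404e+01] gap 24.9
in stand [ -1.66 255.19  76.56] F stand [  0.92 -13.69   0.21] M [-2.   -0.04  0.03]
```

View pics/scene7.png

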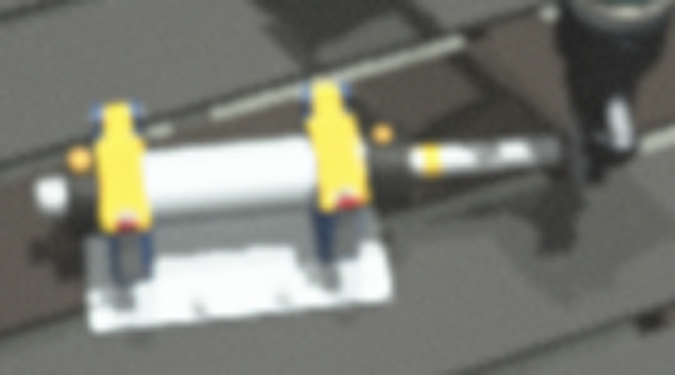

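The picture is unchanged: band at (430,159) clear of the gland, straps shut, no drift.

```bash
python3 -c "
from rig import ctrl
print(ctrl.hand_in())"
```

```text
the job is handed in; nothing more can be done
None
```

I pressed both straps shut, drew the rod about 85 mm by its eye, and handed the job in at about 15 s while still holding it at 45 N. No verdict is reported.

- **Straps:** both met a firm stop at the shut height, at 17–19 N. The last picture shows both lips under the red tabs.
- **Band:** it is wholly out of the gland with bare rod showing behind it. Its centre measures about 11–16 mm outside the gland face; the two cameras differ by about 4 mm, but both are well within the 4–29 mm allowed.
- **Hold:** the pull was steady at about 13.7 N, the side load on the wrist was about 1 N, and the tool pose did not change over the last second.
- **Not measured:** the force between rod and barrel can't be read directly, so I relied on the side force at the wrist, which stayed under 3 N from the grip onwards.
- **Tools:** I kept clear of the four tools on the bench but took no final picture to confirm that they had not moved.

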